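# Try the extractor's pull switch before cooking

### The arm

A 6-joint arm with a two-finger parallel gripper is mounted at the origin on a cart in front of the work surface, level with it; the furniture and walls round the work are solid. World frame = base frame: x ahead of the robot, y to its left, z up, the work surface at z = 0. Lengths are in m, angles in rad, forces in N, time in s.
With the tool pointing down it reaches from about 0.3 to 0.85 m from the base axis. Payload 4.2 kg.
Tool frame: the origin (TCP) lies midway between the tips of the shut fingers; the grasp point (between the pads) lies 19 mm behind it; z points along the fingers, y is the line along which they close (so a half turn about z gives the same grasp; the last joint's range is limited). The gripper opens to 91 mm and grips with 3 to 60 N. Pads are 32 mm wide; open, the fingers measure 118 mm over their backs; the gripper's body (76 mm by 178 mm) begins 60 mm behind the grasp point.
Start: joints at [-1.331, 0.32, 1.565, -0, 1.257, -0.02], TCP at [0.148, -0.556, 0.214] pointing down, gripper open.
Joint ranges: [-3.11, 3.11], [-0.84, 2.01], [0.21, 2.61], [-1.34, 4.49], [0.05, 2.63], [-2.56, 2.56]. Speed limits (rad/s): [2.57, 2.57, 3.14, 3.14, 3.14, 3.14].

### API

Orientations are given as a 3x3 rotation matrix whose columns are the frame's x, y, z axes.
In Python, from plant import manip gives the robot as it stands.
- The arm moves only by the tool carry_out, never from a script. Its argument "commands" is a list of rows, each a list of 5 numbers: the closure, from 0 (fully open) to 1 (shut), then the shift along the tool's x, y, z in m, then the turn about the tool's z in rad. In form: [[gripper, dx, dy, dz, yaw], ...]. A call has 1 to 8 rows; each row is the pose to reach, as a shift and turn from the pose commanded when the call began, along the tool's axes at that moment; what a row does not reach only later rows make up. A row lasts 1/12 s, in which the tool goes at most 41.7 mm and 7.16 degrees, less where a joint would pass 70% of its speed; a pose out of reach is approached as far as the arm can. A call with a gripper value outside its range is refused whole. The fingers move at their own pace and stop on an object; "force" is the grip in N (left out, the last holds). Time passes only in rows, so rows that repeat a pose let the fingers close. It gives the time, the measured TCP pose, the force, the opening and the grip force at its end, in the units of the state.
- manip.get_state(): the state, without advancing time (a new reading comes with each control period).
- manip.read_camera(name): name is "scene" or "top" or "wrist"; returns a dict with "image" (480x640x3 uint8, red, green, blue), "depth" (480x640 float32, m along the optical axis (not along the pixel's ray), 0 where there is no reading), "K" (3x3 intrinsics, pixels), "k1" (the pictures are not rectified: a ray, as slopes to the right and down, at radius r is drawn at 1 + k1 r^2 times it, then the intrinsics apply), "rvec" (rotation vector, rad) and "tvec" (3), from world to camera coordinates, as OpenCV has them. Camera axes: x right, y down, z forward; pixel columns grow to the right and rows downward; lengths in m; the calibration is good to about 2 mm. A picture is of the moment at which its call begins.
- manip.hand_in(): hands the job in; it is judged then, once.
The state is a dict: "clock": time; "joint_pos": joint angles; "joint_vel": joint speeds; "tau": joint torques, N m; "tool_pos": TCP position; "orientation": TCP orientation; "force": force on the tool from outside, world axes, zero at the start; "ft_torque": the same for the moment, N m; "finger_gap": finger opening in m; "grip_force": force on a finger pad.
Only numpy, scipy, OpenCV 4.12 (cv2) and the standard library are available. Lean on these libraries where they do the work, as an engineer would, in place of code of your own. Each camera call takes 0.05 s, during which the arm holds its last target. There are 200 camera calls.

### The job

Give the small worktop extractor (the low metal box with the slatted grille on top) a quick on-off test: pull its knob straight up until it clicks out and stays, then push it fully home again so that the fan is off. Leave the knob of the matching lamp (the same box, but with a white dome) as it is, and let go at the end.

Things in the scene. Friction and masses are not known exactly. Their poses are not given: they have to be found in the camera images.
- extractor: Extractor, fixed: aluminium box 150 (own x) x 130 (own y) x 50 mm high; origin at the centre of its underside, z up. On its flat top a slatted grille (62 x 106 mm, 5 mm high, centred at own x +35 mm, away from the robot) and a black knob at own x -43 mm, y 0, near the robot. It may stand left or right of the lamp, turned up to 23 degrees.
- fan_knob (a joint): The extractor's push-pull knob: 0 = fully in (fan off), 0.025 = fully out (fan on), metres of upward travel, with stops at both ends. An over-centre detent holds it at either end: leaving an end takes about 7 N, less and less up to half way, then it snaps on to the other end by itself. It starts in; it does not turn.
- fan_knob_grip (a point): Middle of the extractor knob's head, moving with it. Head: black upright cylinder 30 mm across, 30 mm high (15 mm above and below this point), on a steel stem 11 mm thick. When in, its underside is 10 mm above the box's top, over a steel collar 3 mm high. 28 mm or more is free all round: grip its sides from above in any direction.
- lamp_knob_grip (a point): The same point on the knob of the lamp: a fixed box of the same size and metal with a like knob in the same place, but a white dome (62 mm across, on a 68 mm ring, 24 mm high, centred at own x +34 mm) instead of the grille. This knob starts in and must be left in.
There are look-alikes about, which are no part of the job. Leave any orange look-alike of the extractor alone.

How it is judged:
By the outcome, as a careful person would: the job done as asked, in the order asked, and still so for the second after the job is handed in, with the robot touching nothing.
It also fails if it takes over 32 s, if anything falls off the work surface, if the arm or the gripper's body presses on something with over 40 N, if the wrist force passes 120 N, or if a joint passes its speed limit or range.

## Working session

There is one attempt and no reset: what is moved stays moved. The work goes in short steps, Python scripts to look and compute and a tool call to move; the robot and the scene stay as the last step left them, time stands still between calls to the robot, and variables do not carry over. Pictures are saved under pics/ and viewed, at most 10 in all, crops included, and the job is handed in when it is done.

Besides the shell and the picture viewer there is one more tool, called in YAML: its name, and indented under it one key for each argument. carry_out: Moves the arm, as the interface text tells. Its arguments: {"type":"object","properties":{"commands":{"type":"array","items":{"type":"array","items":{"type":"number"}}},"force":{"type":"number"}},"required":["commands"]}

```bash
mkdir -p pics; cat > h.py <<'E'
import numpy as np, cv2
from plant import manip
def cam(n):
    c=manip.read_camera(n); c['R']=cv2.Rodrigues(np.array(c['rvec'],float))[0]; c['t']=np.array(c['tvec'],float).ravel(); return c
def save(c,f,box=None,s=1):
    im=c['image'][:,:,::-1]
    if box: im=im[box[1]:box[3],box[0]:box[2]]
    cv2.imwrite('pics/'+f,cv2.resize(im,None,fx=s,fy=s))
def world(c):
    v,u=np.mgrid[0:480,0:640]; K=np.array(c['K'],float)
    p=np.stack([u,v],-1).reshape(-1,1,2).astype(float)
    n=cv2.undistortPoints(p,K,np.array([c['k1'],0,0,0],float)).reshape(480,640,2)
    d=c['depth'][...,None]
    P=np.concatenate([n*d,d],-1)
    W=(P-c['t'])@c['R']; W[c['depth']==0]=np.nan
    return W
E
python3 - <<'E'
from h import *
for n in('scene','top'):
    c=cam(n); save(c,n+'1.png'); np.savez('/tmp/'+n,W=world(c),im=c['image'])
s=manip.get_state(); print(s['clock'],s['tool_pos'],s['orientation'],s['force'])
E
```

```text
0.1 [ 0.14759164 -0.55527588  0.21321651] [[ 9.66451188e-01  2.56850101e-01 -3.57121391e-04]
 [ 2.56850344e-01 -9.66449968e-01  1.53633742e-03]
 [ 4.94684646e-05 -1.57652188e-03 -9.99998756e-01]] [-0.64308473 -0.2382119   0.01327411]
```

View pics/top1.png

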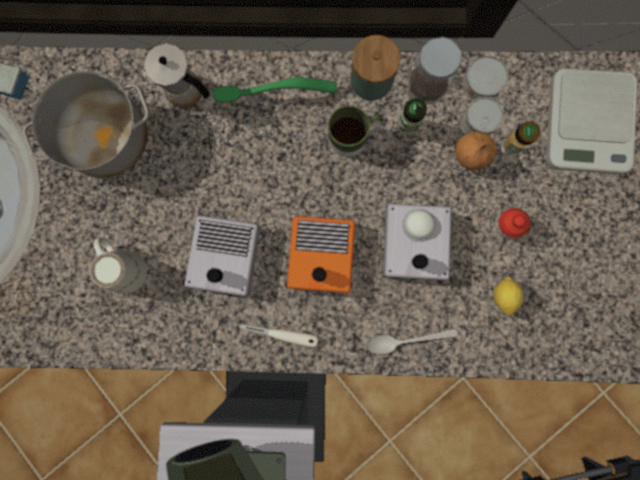

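View pics/scene1.png

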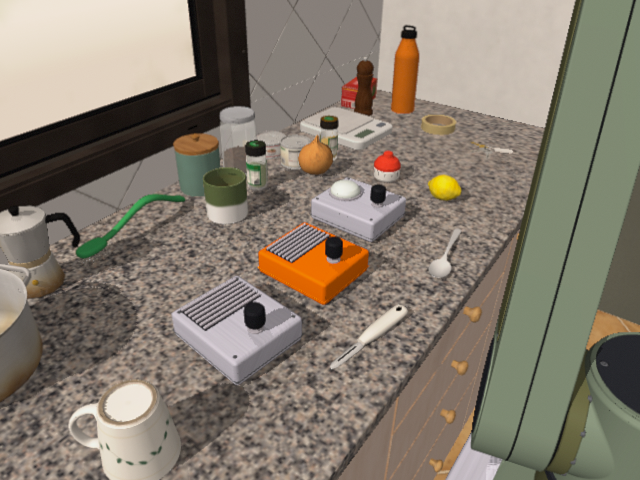

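In the top view, three things could be the target: the aluminium box with the slatted grille (knob at 215,275), its orange look-alike (knob at 319,274) and the domed lamp (knob at 420,261). The scene view shows the same three, with knobs at (255,316), (333,250) and (378,194). By the description I choose the aluminium slatted box on the left, and check it in a close crop.

```bash
python3 - <<'E'
from h import *
for n,(u0,v0,u1,v1) in dict(top=(175,205,270,305),scene=(165,270,310,385)).items():
    d=np.load('/tmp/'+n+'.npz'); W,im=d['W'],d['im']
    cv2.imwrite(f'pics/{n}_crop.png',cv2.resize(im[v0:v1,u0:u1,::-1],None,fx=4,fy=4))
    m=np.zeros((480,640),bool); m[v0:v1,u0:u1]=1
    top=m&(abs(W[...,2]-.05)<.006); r=cv2.minAreaRect(W[top][:,:2].astype(np.float32)); print(n,'box',r)
    k=m&(W[...,2]>.078)
    P=W[k]; print('knob',k.sum(),P[:,:2].min(0),P[:,:2].max(0),np.percentile(P[:,2],[10,50,95]))
    t=P[P[:,2]>.083]; print('circ',cv2.minEnclosingCircle(t[:,:2].astype(np.float32)), t.mean(0))
    c=np.array(r[0]);kn=(t[:,:2].max(0)+t[:,:2].min(0))/2; v=c-kn; print('axis deg',np.degrees(np.arctan2(v[1],v[0])),np.linalg.norm(v))
s=manip.get_state(); print(s['joint_pos'],s['clock'])
E
```

```text
top box ((0.4996679425239563, 0.03799906373023987), (0.12950944900512695, 0.14967840909957886), 82.702880859375)
knob 185 [0.44238323 0.02897916] [0.47186883 0.05770184] [0.08501555 0.08946302 0.0929062 ]
circ ((0.45720183849334717, 0.043609559535980225), 0.015082255937159061) [0.45712933 0.04284847 0.08943475]
axis deg -7.156433507535767 0.04287592789925352
scene box ((0.49380505084991455, -0.005873546004295349), (0.22066079080104828, 0.15123404562473297), 82.65609741210938)
knob 331 [0.44157296 0.03040159] [0.47091425 0.05973046] [0.08111633 0.08830557 0.09061783]
circ ((0.4566214680671692, 0.0447968952357769), 0.015152562409639359) [0.45464942 0.04663929 0.08817824]
axis deg -53.293071333731476 0.06284099314267862
[-1.33103167e+00  3.20228593e-01  1.56552483e+00  1.88528832e-05
  1.25741643e+00 -2.00030002e-02] 0.1
```

View pics/scene_crop.png

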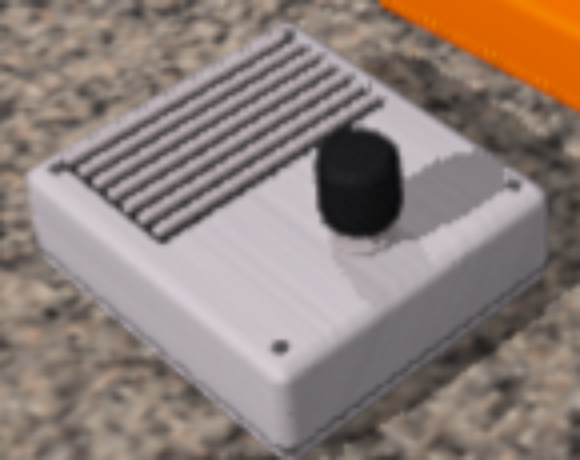

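Crop confirms it: bare aluminium box, slatted grille and black knob at crop (358,180), i.e. scene (254,315). The knob head is at about (0.457, 0.044), with its top at z≈0.09.

carry_out:
  commands:
    - [0,0.027,-0.03,0,0.05]
    - [0,0.054,-0.06,0,0.1]
    - [0,0.081,-0.09,0,0.15]
    - [0,0.108,-0.12,0,0.2]
    - [0,0.135,-0.15,0,0.25]
    - [0,0.162,-0.18,0,0.3]
    - [0,0.189,-0.21,0,0.35]
    - [0,0.216,-0.24,0,0.39]

```text
clock: 0.77
tool_pos: [0.295, -0.2663, 0.2138]
orientation: [[0.991, -0.133, -0.0], [-0.133, -0.991, 0.0], [-0.0, -0.0, -1.0]]
force: [0.9, -0.9, 0.6]
finger_gap: 0.0917
grip_force: 0.0
```

```bash
cat >> h.py <<'E'
def to(p):
    s=manip.get_state(); R=np.array(s['orientation']); d=R.T@(np.array(p)-s['tool_pos'])
    print('clock',s['clock'],'tcp',np.round(s['tool_pos'],4),'F',np.round(s['force'],2),'gap',s['finger_gap'],s['grip_force'],'xang',np.degrees(np.arctan2(R[1,0],R[0,0])),'shift',np.round(d,4),'yaw',np.arctan2(R[1,0],R[0,0])+np.radians(7.2))
    return d
E
python3 -c "
from h import *
to([.457,.044,.213])"
```

```text
clock 0.7667 tcp [ 0.295  -0.2663  0.2138] F [ 0.86 -0.87  0.61] gap 0.09174051008101486 0.0 xang -7.637040974606095 shift [ 0.1193 -0.3291  0.0008] yaw -0.007627803973001279
```

carry_out:
  commands:
    - [0,0.014,-0.038,0,0]
    - [0,0.028,-0.077,0,0]
    - [0,0.042,-0.116,0,0]
    - [0,0.056,-0.155,0,0]
    - [0,0.07,-0.194,0,0]
    - [0,0.084,-0.233,0,0]
    - [0,0.098,-0.272,0,0]
    - [0,0.11,-0.305,0,0]

```text
clock: 1.43
tool_pos: [0.444, 0.0225, 0.2138]
orientation: [[0.992, -0.128, 0.0], [-0.128, -0.992, 0.0], [-0.0, -0.0, -1.0]]
force: [-0.1, -0.5, -0.4]
finger_gap: 0.0911
grip_force: 0.0
```

```bash
python3 -c "
from h import *
c=cam('wrist'); save(c,'w1.png'); W=world(c)
m=(W[...,2]>.078)&(W[...,2]<.1)&(np.hypot(W[...,0]-.457,W[...,1]-.044)<.03)
P=W[m]; print(len(P),cv2.minEnclosingCircle(P[:,:2].astype(np.float32)) if len(P) else 0, P[:,2].max() if len(P) else 0)
to([.457,.044,.06])"
```

```text
885 ((0.4586254954338074, 0.04349360242486), 0.014951628632843494) 0.09329585595865345
clock 1.4833 tcp [0.4471 0.0269 0.2138] F [3.42 3.54 0.94] gap 0.09143352975219039 0.0 xang -7.231279131363536 shift [ 0.0073 -0.0174  0.1539] yaw -0.0005459238294575064
```

View pics/w1.png

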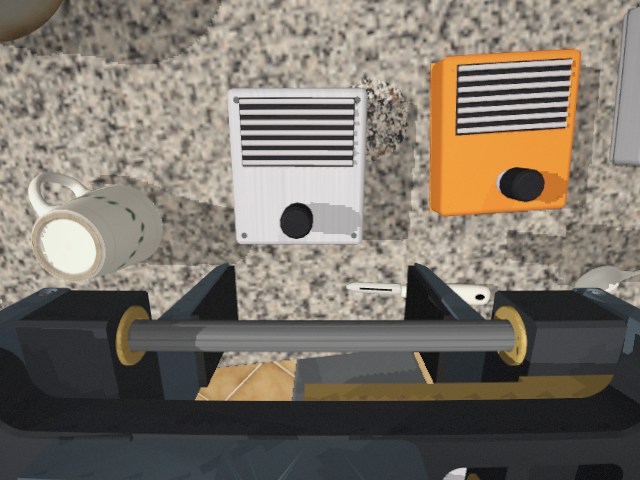

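The wrist view shows the aluminium slatted box with its knob at (297,220), and the orange one to the right at (520,184). Now a partial descent, then settle and check.

carry_out:
  commands:
    - [0,0.006,-0.012,0.01,0]
    - [0,0.012,-0.024,0.03,0]
    - [0,0.012,-0.024,0.055,0]
    - [0,0.012,-0.024,0.08,0]
    - [0,0.012,-0.024,0.095,0]
    - [0,0.012,-0.024,0.1,0]
    - [0,0.012,-0.024,0.1,0]
    - [0,0.012,-0.024,0.1,0]

```text
clock: 2.15
tool_pos: [0.4587, 0.0416, 0.1141]
orientation: [[0.991, -0.131, 0.0], [-0.131, -0.991, -0.0], [0.0, 0.0, -1.0]]
force: [0.6, -0.4, 0.0]
finger_gap: 0.091
grip_force: 0.0
```

```bash
python3 -c "
from h import *
to([.458,.044,.06])"
```

```text
clock 2.15 tcp [0.4587 0.0416 0.1141] F [ 0.61 -0.38  0.04] gap 0.0910057418454212 0.0 xang -7.512996336615944 shift [-0.001  -0.0023  0.0541] yaw -0.0054628166206286966
```

Descend to TCP z≈0.06, then close gently.

carry_out:
  commands:
    - [0,-0.001,-0.002,0.015,0]
    - [0,-0.001,-0.002,0.03,0]
    - [0,-0.001,-0.002,0.045,0]
    - [0,-0.001,-0.002,0.053,0]
    - [0,-0.001,-0.002,0.055,0]
    - [0,-0.001,-0.002,0.055,0]
    - [1,-0.001,-0.002,0.055,0]
    - [1,-0.001,-0.002,0.055,0]
  force: 30

```text
clock: 2.82
tool_pos: [0.4586, 0.0442, 0.0599]
orientation: [[0.992, -0.13, 0.002], [-0.13, -0.992, 0.0], [0.002, -0.0, -1.0]]
force: [-0.5, 0.8, -0.5]
finger_gap: 0.0805
grip_force: 0.0
```

carry_out:
  commands:
    - [1,0,0,0,0]
    - [1,0,0,0,0]
    - [1,0,0,0,0]
    - [1,0,0,0,0]
    - [1,0,0,0,0]
    - [1,0,0,0,0]
    - [1,0,0,0,0]
    - [1,0,0,0,0]
  force: 30

```text
clock: 3.48
tool_pos: [0.4576, 0.0435, 0.0589]
orientation: [[0.992, -0.129, -0.0], [-0.129, -0.992, -0.002], [-0.0, 0.002, -1.0]]
force: [0.9, -1.8, -0.3]
finger_gap: 0.0292
grip_force: 30.0
```

Gripped; lift 25 mm.

carry_out:
  commands:
    - [1,0,0,-0.003,0]
    - [1,0,0,-0.007,0]
    - [1,0,0,-0.011,0]
    - [1,0,0,-0.015,0]
    - [1,0,0,-0.019,0]
    - [1,0,0,-0.022,0]
    - [1,0,0,-0.025,0]
    - [1,0,0,-0.025,0]

```text
clock: 4.15
tool_pos: [0.4576, 0.0435, 0.084]
orientation: [[0.992, -0.129, 0.0], [-0.129, -0.992, -0.001], [0.0, 0.001, -1.0]]
force: [1.1, -5.8, -2.6]
finger_gap: 0.0293
grip_force: 30.0
```

carry_out:
  commands:
    - [1,0,0,0,0]
    - [1,0,0,0,0]
    - [1,0,0,0,0]

```text
clock: 4.4
tool_pos: [0.4576, 0.0435, 0.084]
orientation: [[0.992, -0.129, -0.0], [-0.129, -0.992, -0.001], [-0.0, 0.001, -1.0]]
force: [0.1, -5.1, -4.3]
finger_gap: 0.0295
grip_force: 30.0
```

```bash
cat > look.py <<'E'
from h import *
import sys
c=cam('scene'); save(c,sys.argv[1],(165,230,345,385),4); W=world(c)
m=(W[...,2]>.06)&(np.hypot(W[...,0]-.458,W[...,1]-.044)<.016)&(c['image'].max(2)<50)
print(m.sum(), np.nanpercentile(W[m][:,2],[2,98]) if m.any() else '')
to([.458,.044,.06])
E
python3 look.py s2.png
```

```text
342 [0.08881703 0.13571184]
clock 4.45 tcp [0.4576 0.0435 0.084 ] F [ 0.63 -5.27 -3.9 ] gap 0.02944901130644224 29.999300837516785 xang -7.427567972159474 shift [ 0.0003 -0.0006  0.024 ] yaw -0.003971810386269592
```

View pics/s2.png

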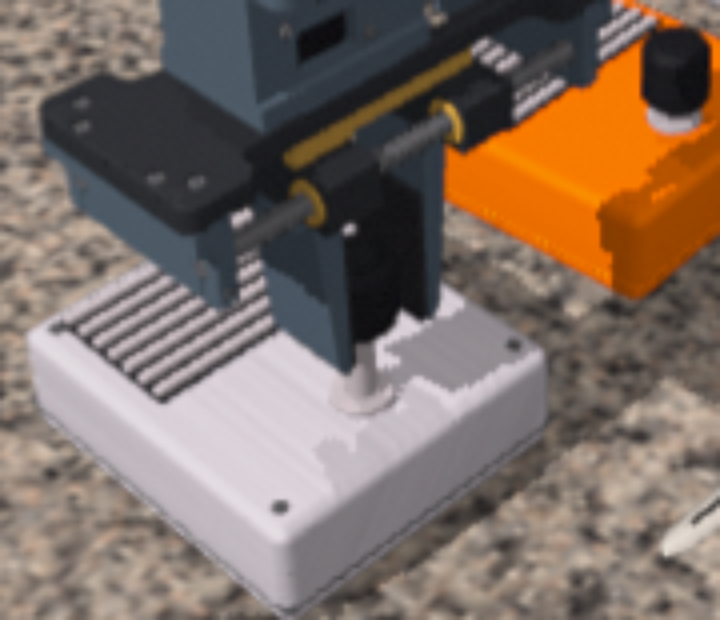

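The steel stem is now visible at crop (363,375) under the raised head, so the knob is out. I'll open briefly to confirm it stays by itself.

carry_out:
  commands:
    - [1,0,0,-0.001,0]
    - [1,0,0,-0.001,0]
    - [0.3,0,0,0,0]
    - [0.3,0,0,0,0]
    - [0.3,0,0,0,0]
    - [0.3,0,0,0,0]
    - [0.3,0,0,0,0]
    - [0.3,0,0,0,0]

```text
clock: 5.12
tool_pos: [0.4579, 0.0444, 0.0842]
orientation: [[0.992, -0.13, 0.001], [-0.13, -0.992, 0.0], [0.001, -0.0, -1.0]]
force: [0.4, 0.1, 0.1]
finger_gap: 0.0632
grip_force: 0.0
```

```bash
python3 look.py s3.png
```

```text
462 [0.08854831 0.11585623]
clock 5.1667 tcp [0.4579 0.0443 0.0842] F [-0.59 -0.16  0.84] gap 0.06382960373061329 0.0 xang -7.457376845711252 shift [0.0002 0.0003 0.0242] yaw -0.0044920733760587805
```

View pics/s3.png

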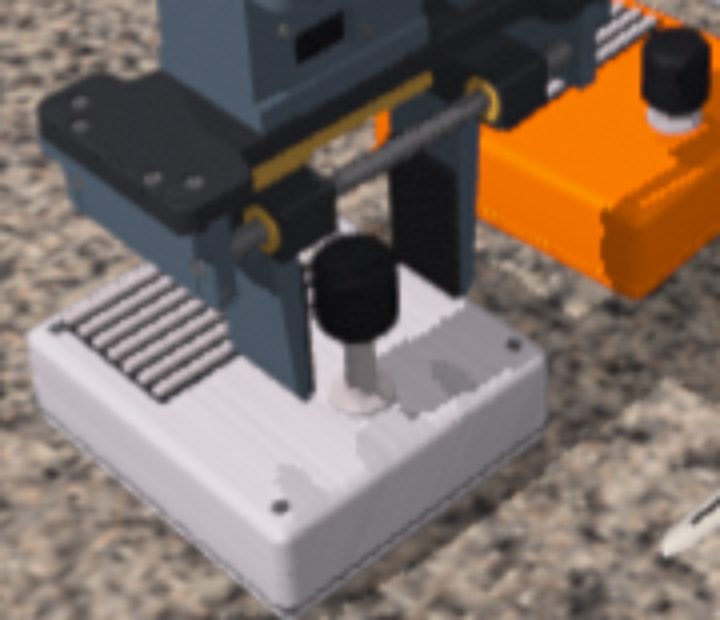

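Free of the fingers, the head at crop (355,290) stays up with its top at z≈0.116, fully out. Now re-grip and push home.

carry_out:
  commands:
    - [1,0,0,0,0]
    - [1,0,0,0,0]
    - [1,0,0,0,0]
    - [1,0,0,0,0]
    - [1,0,0,0,0]
    - [1,0,0,0,0]
    - [1,0,0,0,0]
    - [1,0,0,0,0]
  force: 30

```text
clock: 5.83
tool_pos: [0.4576, 0.0435, 0.0839]
orientation: [[0.992, -0.129, -0.0], [-0.129, -0.992, -0.001], [-0.0, 0.001, -1.0]]
force: [-1.0, -5.3, 1.2]
finger_gap: 0.0296
grip_force: 30.0
```

carry_out:
  commands:
    - [1,0,0,0.003,0]
    - [1,0,0,0.007,0]
    - [1,0,0,0.011,0]
    - [1,0,0,0.015,0]
    - [1,0,0,0.019,0]
    - [1,0,0,0.023,0]
    - [1,0,0,0.0255,0]
    - [1,0,0,0.0255,0]

```text
clock: 6.5
tool_pos: [0.4577, 0.0435, 0.0589]
orientation: [[0.992, -0.129, -0.0], [-0.129, -0.992, -0.001], [-0.0, 0.001, -1.0]]
force: [-1.5, -6.0, 5.6]
finger_gap: 0.0294
grip_force: 30.0
```

Pushed home against the stop. Release, then rise straight up.

carry_out:
  commands:
    - [1,0,0,0,0]
    - [0,0,0,0,0]
    - [0,0,0,0,0]
    - [0,0,0,0,0]
    - [0,0,0,0,0]
    - [0,0,0,0,0]
    - [0,0,0,0,0]
    - [0,0,0,0,0]

```text
clock: 7.17
tool_pos: [0.4578, 0.0443, 0.0584]
orientation: [[0.992, -0.13, -0.0], [-0.13, -0.992, 0.0], [-0.0, -0.0, -1.0]]
force: [-0.2, 0.5, 0.1]
finger_gap: 0.0734
grip_force: 0.0
```

carry_out:
  commands:
    - [0,0,0,-0.01,0]
    - [0,0,0,-0.03,0]
    - [0,0,0,-0.055,0]
    - [0,0,0,-0.085,0]
    - [0,0,0,-0.11,0]
    - [0,0,0,-0.12,0]
    - [0,0,0,-0.12,0]
    - [0,0,0,-0.12,0]

```text
clock: 7.83
tool_pos: [0.4577, 0.0442, 0.1785]
orientation: [[0.992, -0.13, 0.001], [-0.13, -0.992, 0.0], [0.001, -0.0, -1.0]]
force: [-0.6, 0.0, -0.3]
finger_gap: 0.0911
grip_force: 0.0
```

```bash
python3 look.py s4.png
```

```text
449 [0.06343678 0.09093493]
clock 7.8833 tcp [0.4571 0.0442 0.1776] F [0.39 0.01 0.42] gap 0.09086796532620076 0.0 xang -7.457939456870745 shift [0.0011 0.     0.1176] yaw -0.004501892793200402
```

View pics/s4.png

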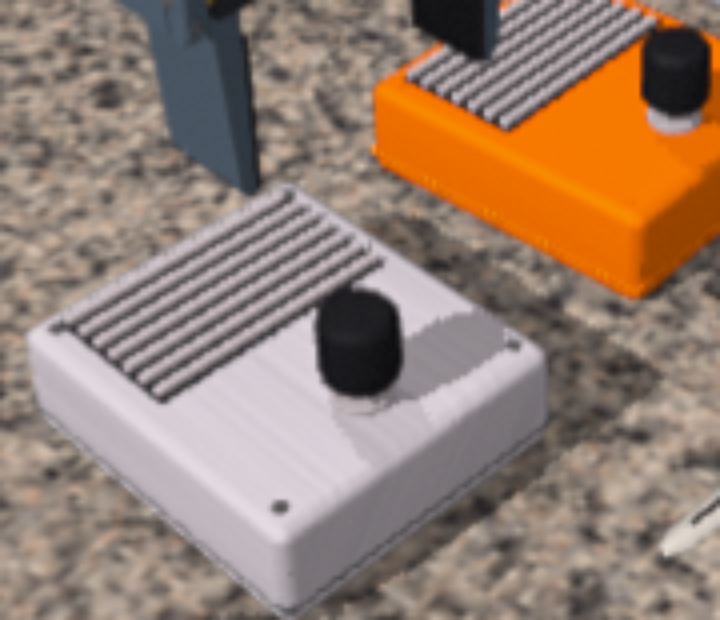

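The knob at crop (358,345) is back as at the start, top at z≈0.091, and the open gripper is clear above it.

```bash
python3 -c "
from plant import manip
print(manip.hand_in())"
```

```text
the job is handed in; nothing more can be done
None
```

I pulled the extractor's knob fully out, where it stayed up without the gripper, then pushed it fully home; I never touched the lamp knob, the gripper is clear, and the job was handed in at about 7.9 s.

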